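# Dock the long instrument cassette past the post

## Task

Slide the long blue instrument cassette along the bench, angling it past the short orange post, into the open-fronted metal dock so that it ends fully inside and lying flush along the dock's back wall. Do it only by gently pushing with the fingertips, one end and then the other: do not squeeze it, pinch it or lift it off the bench. Leave everything else on the bench where it is.

Things in the scene. Friction and masses are not known exactly. Their poses are not given: they have to be found in the camera images.
- cassette: Closed instrument cassette: rigid blue bar, steel strip with a row of black dots along its top, two steel latch bands. 220 long (own x), 36 wide (own y), 34 high, 0.2 to 0.4 kg, loose, flat on the bench between robot and dock, roughly parallel to the dock. Origin at the centre of its underside. Both ends are alike.
- cassette_center (a point): Centre of the cassette, half-way up (17 above the bench).
- cassette_end_a (a point): Middle of the cassette's end face at its own +x, 110 from the centre, half-way up.
- cassette_end_b (a point): Middle of the cassette's end face at its own -x, 110 from the centre, half-way up.
- dock: Fixed aluminium bay, open towards the robot; its floor is the bench (flat grey liner). Origin: middle of the back wall's inner face, at bench height; own x points away from the robot through the back wall, own y along the bay. Inside: y -145 to 145, x -80 (mouth) to 0. Walls 6 thick; end walls 30 high, back wall 45. Cassette flush on the back wall: its centre line at x = -18.
- post: Short fixed orange post, steel top, 40 in diameter, 70 high, flat dark base ring. Origin on its axis at bench height. It stands just outside the dock's mouth, at dock x = -105 and dock y = +85 in some starts, -85 in others. The mouth left beside it is 210 wide, less than the cassette's length, so one end must go in behind the post first.
- socket_cap: Flat grey disc, 56 across and 2 high, covering the other, empty post socket in the bench; flush, nothing touches it and things slide over it. Origin at its centre.
- cup: Loose white paper-coloured cup, 72 across at the rim, 82 high, behind the dock; leave alone. Origin at the centre of its foot.
- jaw_model: Loose red teaching jaw with white teeth, 52 x 56 x 28 high, on the left; leave alone. Origin at the centre of its underside.
- blower: Loose black rubber air blower standing upright, 54 across, 85 high, on the left; leave alone. Origin at the centre of its underside.
- handpiece_stand: Loose black stand with a white handpiece on it, 171 x 60 x 43 high, on the right; leave alone. Origin at the centre of the stand's underside.
- solution_bottle: Loose green glass bottle, 40 across, 85 high, on the left; leave alone. Origin at the centre of its underside.
- clear_jar: Loose clear jar with white lid, 64 across, 75 high, behind the dock; leave alone. Origin at the centre of its underside.
- clamp_box: Loose open green box, 80 x 60 x 28 high, on the right; leave alone. Origin at the centre of its underside.
There are look-alikes about, which are no part of the job. Of the things shaped like the cassette, the blue one is meant.

How it is judged:
At the end, for the whole second after the job is handed in: The cassette lies flat and still inside the dock with both ends' centres within 26 mm of the back wall, that is its long side within 8 mm of the wall at either end (x of each of cassette_end_a, cassette_end_b in the frame of dock above -0.026 m and y of cassette_center in the frame of dock between -0.05 and 0.05 m and height (world z) of cassette_center below 0.022 m and angle between cassette's own z axis and vertical below 0.05 rad and linear speed of cassette below 0.01 m/s); the robot touches nothing.
It fails at once if the cassette is lifted or tipped (raised more than 8 mm, or tilted more than 0.2 rad) (height (world z) of cassette_center above 0.025 m or angle between cassette's own z axis and vertical above 0.2 rad).
It fails at once if the cassette is squeezed or shoved hard: the fingers press on it with more than 35 N (contact force between the fingers and cassette above 35 N).
It fails at once if another thing on the bench is moved more than 15 mm or tipped (distance of any of cup, jaw_model, blower, handpiece_stand, solution_bottle, clear_jar, clamp_box from where it was at the start of the episode above 0.015 m or angle between any of cup, jaw_model, blower, handpiece_stand, solution_bottle, clear_jar, clamp_box's own z axis and vertical above 0.25 rad).
It also fails if it takes over 72 s, if anything falls off the work surface, if the arm or the gripper's body presses on something with over 40 N, if the wrist force passes 120 N, or if a joint passes its speed limit or range.

## Robot

A 7-joint arm with a two-finger parallel gripper is mounted at the origin on the work surface. World frame = base frame: x ahead of the robot, y to its left, z up, the work surface at z = 0. Lengths are in m, angles in rad, forces in N, time in s.
With the tool pointing down it reaches from about 0.4 to 0.85 m from the base axis. Payload 4.5 kg.
Tool frame: the origin (TCP) lies on the centre line of the jaws, within the pads' length; the fingertips stand 17 mm ahead of it and the grasp point (between the pads) lies 2 mm behind it (r.tip_reach is the distance from the TCP to the fingertips, in m); z points along the fingers, y is the line along which they close (so a half turn about z gives the same grasp; the last joint's range is limited). The gripper opens to 88 mm and grips with 3 to 60 N. Pads are 18 mm wide; open, the fingers measure 123 mm over their backs; the gripper's body (75 mm by 187 mm) begins 45 mm behind the grasp point.
Start: joints at [1.342, 0.689, -0.195, 1.565, 0.157, 0.902, -0.215], TCP at [0.162, -0.604, 0.256] pointing down, gripper open.
Joint ranges: [-3.01, 3.01], [-0.46, 2.08], [-1.47, 1.51], [0.13, 2.56], [-1, 4.14], [0.04, 2.09], [-2.66, 2.66]. Speed limits (rad/s): [2.57, 2.57, 3.14, 3.14, 3.14, 3.14, 3.14].

## Interface

Orientations are given as a unit quaternion [x, y, z, w].
In Python, from plant import r gives the robot as it stands.
- The arm moves only by the tool step_arm, never from a script. Its argument "steps" is a list of rows, each a list of 7 numbers: the shift along the tool's x, y, z in cm, then the turn, a rotation vector about the tool's x, y, z in degrees, then the gripper's target within -1 to 1 (shut at 1, half-way at 0, fully open at -1). A call has 1 to 8 rows; each row shifts and turns the commanded pose from where the row before left it, along the tool's axes as they then stand; what a row does not reach is not made up. A row lasts 1/8 s, in which the tool goes at most 62.5 mm and 10.7 degrees, less where a joint would pass 70% of its speed; a pose out of reach is approached as far as the arm can. A call with a gripper value outside its range is refused whole. The fingers move at their own pace and stop on an object; "force" is the grip in N (left out, the last holds). Time passes only in rows, so rows that do not move let the fingers close. It gives the time, the measured TCP pose, the force, the opening and the grip force at its end, in the units of the state.
- r.get_state(): the state, without advancing time (a new reading comes with each control period).
- r.snapshot(name): name is "side" or "top" or "wrist"; returns a dict with "pixels" (420x560x3 uint8, red, green, blue), "fx", "fy", "cx", "cy" (pixels), "cam_to_world" (4x4, takes a point from camera to world coordinates). Camera axes: x right, y down, z forward; pixel columns grow to the right and rows downward; lengths in m; the calibration is good to about 2 mm. A picture is of the moment at which its call begins. There is no depth.
- r.finish_job(): hands the job in; it is judged then, once.
The state is a dict: "clock": time; "q": joint angles; "qd": joint speeds; "joint_torque": joint torques, N m; "tool_pos": TCP position; "eef_rot": TCP orientation; "contact_force": force on the tool from outside, world axes, zero at the start; "moment": the same for the moment, N m; "opening": opening from 0.0 (shut) to 1.0 (fully open); "finger_force": force on a finger pad.
Only numpy, scipy, OpenCV 4.12 (cv2) and the standard library are available. Lean on these libraries where they do the work, as an engineer would, in place of code of your own. Each camera call takes 0.05 s, during which the arm holds its last target. There are 200 camera calls.

## Working session

There is one attempt and no reset: what is moved stays moved. The work goes in short steps, Python scripts to look and compute and a tool call to move; the robot and the scene stay as the last step left them, time stands still between calls to the robot, and variables do not carry over. Pictures are saved under pics/ and viewed, at most 10 in all, crops included, and the job is handed in when it is done.

Besides the shell and the picture viewer there is one more tool, called by a JSON object that holds its "fn" and its "kwargs", one argument or row to a line. step_arm: Moves the arm, as the interface text tells. Its arguments: {"type":"object","properties":{"steps":{"type":"array","items":{"type":"array","items":{"type":"number"}}},"force":{"type":"number"}},"required":["steps"]}

```bash
mkdir -p pics; cat > h.py <<'E'
import numpy as np, cv2
from plant import r
def snap(n,f):
    s=r.snapshot(n); cv2.imwrite(f'pics/{f}.png',cv2.cvtColor(s['pixels'],cv2.COLOR_RGB2BGR)); np.save(f'pics/{f}.npy',{k:s[k] for k in s},allow_pickle=True); return s
def load(f): return np.load(f'pics/{f}.npy',allow_pickle=True).item()
def w(s,u,v,z):
    T=np.array(s['cam_to_world']); d=T[:3,:3]@np.array([(u-s['cx'])/s['fx'],(v-s['cy'])/s['fy'],1]); p=T[:3,3]; return p+d*(z-p[2])/d[2]
E
python3 - <<'E'
from h import *
for n in('top','side'):
    s=snap(n,n+'0'); print(n,np.round(s['cam_to_world'],3).tolist(),s['fx'])
st=r.get_state();print(st['clock'],st['tool_pos'],st['eef_rot'],st['opening'],r.tip_reach)
E
```

```text
top [[-0.007, -0.982, 0.189, 0.3], [-1.0, 0.01, 0.017, -0.007], [-0.018, -0.189, -0.982, 1.133], [0.0, 0.0, 0.0, 1.0]] 387.86993796133925
side [[-0.697, -0.522, 0.492, -0.193], [-0.717, 0.498, -0.487, 0.676], [0.009, -0.693, -0.721, 1.049], [0.0, 0.0, 0.0, 1.0]] 502.26669468370187
0.1 [ 0.1621766  -0.60304985  0.25500679] [ 9.91374957e-01  1.31053521e-01 -1.76538816e-04 -7.99123898e-04] 1.0001240456170901 0.017
```

View pics/top0.png

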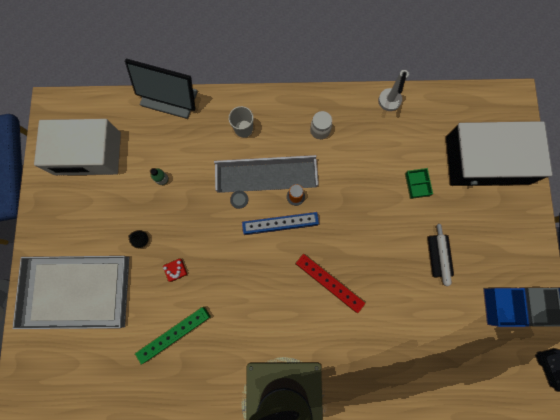

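View pics/side0.png

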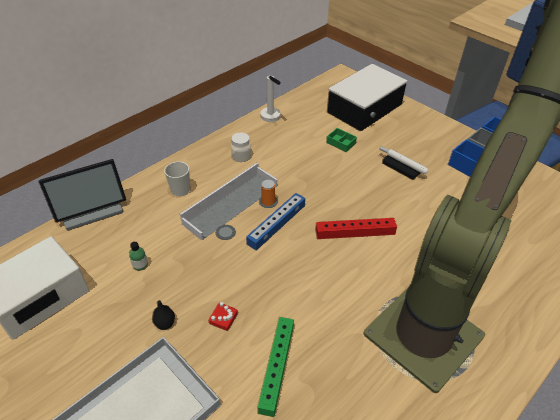

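Top view: the bars are blue (281,223), red (330,283) and green (173,335). Blue, with its steel strip, fits the description. The post is at (296,193), right of the dock centre, and the socket cap is at (239,200). Next is an enlarged crop to confirm.

```bash
python3 - <<'E'
import cv2
i=cv2.imread('pics/top0.png')[145:245,205:335]; cv2.imwrite('pics/c0.png',cv2.resize(i,None,fx=6,fy=6,interpolation=cv2.INTER_CUBIC))
E
```

```text
(no output)
```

View pics/c0.png

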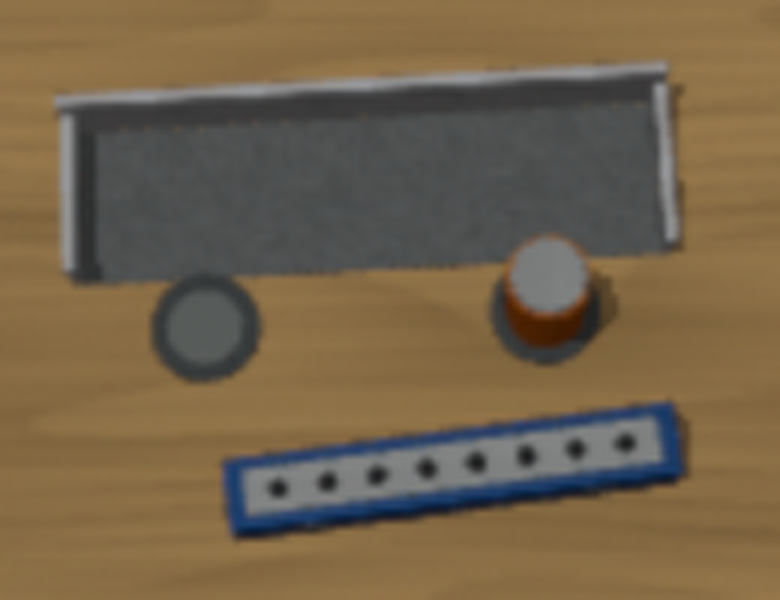

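```bash
cat >> h.py <<'E'
def W(s,x,y,z,o=(205,145),k=6): return w(s,o[0]+(x+.5)/k-.5,o[1]+(y+.5)/k-.5,z)
def dockf(P,c,a): # world->dock ; c origin, a angle
    d=np.asarray(P)[...,:2]-c; return np.stack([d@[np.cos(a),np.sin(a)],d@[-np.sin(a),np.cos(a)]],-1)
E
python3 - <<'E'
from h import *
s=load('top0')
post=W(s,548,275,.07);cap=W(s,205,327,.002)
d=cap-post; a=np.arctan2(-d[0],d[1]); mid=(post+cap)/2
c=mid[:2]+.105*np.array([np.cos(a),np.sin(a)])
print('post',post,'cap',cap,np.linalg.norm(d[:2]),'dock',c,a)
for n,p in dict(TL=(224,460,.034),TR=(672,403,.034),BR=(683,472,.034),BL=(234,528,.034),d1=(278,488,.034),d2=(626,443,.034),backL=(57,103,.045),backR=(666,68,.045),lwfront=(70,275,.03),rwfront=(673,243,.03),floorFL=(103,280,0),floorFR=(668,252,0)).items():
    P=W(s,*p); print(n,np.round(P,4),'dock',np.round(dockf(P,c,a),4))
E
```

```text
post [ 0.57665758 -0.04151951  0.07      ] cap [0.56956099 0.12807078 0.002     ] 0.1697387004283942 dock [0.67801748 0.04766557] 0.04182111698708781
TL [0.4962 0.1143 0.034 ] dock [-0.1788  0.0742]
TR [ 0.5218 -0.1012  0.034 ] dock [-0.1623 -0.1423]
BR [ 0.4881 -0.1056  0.034 ] dock [-0.1961 -0.1452]
BL [0.4632 0.1092 0.034 ] dock [-0.2121  0.0704]
d1 [0.4823 0.0882 0.034 ] dock [-0.1938  0.0487]
d2 [ 0.5025 -0.0787  0.034 ] dock [-0.1806 -0.1189]
backL [0.673 0.197 0.045] dock [0.0013 0.1494]
backR [ 0.687  -0.1017  0.045 ] dock [ 0.0027 -0.1496]
lwfront [0.5898 0.1913 0.03  ] dock [-0.0821  0.1472]
rwfront [ 0.6025 -0.1041  0.03  ] dock [-0.0818 -0.1485]
floorFL [0.5949 0.18   0.    ] dock [-0.0775  0.1357]
floorFR [ 0.606  -0.1042  0.    ] dock [-0.0783 -0.1487]
```

{"fn": "step_arm", "kwargs": {
  "steps": [
    [4.5,-3.4,1,0,0,0,1],
    [4.5,-3.4,1,0,0,0,1],
    [4.5,-3.4,1,0,0,0,1],
    [4.5,-3.4,1,0,0,0,1],
    [4.5,-3.4,1,0,0,0,1],
    [4.5,-3.4,1,0,0,0,1],
    [4.5,-3.4,1,0,0,0,1],
    [4.5,-3.4,1,0,0,0,1]
  ],
  "force": 10
}}

```text
clock: 1.1
tool_pos: [0.4403, -0.2459, 0.1752]
eef_rot: [0.991, 0.131, -0.0, 0.0]
contact_force: [0.8, -0.6, -0.6]
opening: 0.12
finger_force: 0.0
```

```bash
cat >> h.py <<'E'
C0=np.array([0.67802,0.04767]); A0=0.04182
from scipy.spatial.transform import Rotation as R
def d2w(x,y): c,s=np.cos(A0),np.sin(A0); return C0+[c*x-s*y,s*x+c*y]
def pose():
    st=r.get_state(); M=R.from_quat(st['eef_rot']).as_matrix(); psi=np.degrees(np.arctan2(M[1,0],M[0,0]))
    print('t %.2f'%st['clock'],'pos',np.round(st['tool_pos'],4),'dock',np.round(dockf(st['tool_pos'],C0,A0),4),'yaw_dock %.1f'%(psi-np.degrees(A0)),'tilt',np.round(M[:2,2],3),'F',np.round(st['contact_force'],1),'op %.2f'%st['opening'],'q',np.round(st['q'],2)); return st,M
def go(x,y,z,yaw): # dock-frame target -> shift in current tool axes (cm), turn
    st,M=pose(); p=np.r_[d2w(x,y),z]; psi=np.degrees(np.arctan2(M[1,0],M[0,0]))-np.degrees(A0)
    print('shift cm',np.round(M.T@(p-st['tool_pos'])*100,2),'turn z',round((psi-yaw+180)%360-180,1))
def track(name='top',f='trk'):
    s=snap(name,f); h=cv2.cvtColor(s['pixels'],cv2.COLOR_RGB2HSV); m=cv2.inRange(h,(100,110,50),(130,255,255))
    m[:, 400:]=0
    n,l,stt,_=cv2.connectedComponentsWithStats(cv2.morphologyEx(m,cv2.MORPH_CLOSE,np.ones((9,9))))
    i=1+np.argmax(stt[1:,4]); v,u=np.nonzero((l==i)&(m>0))
    P=np.array([dockf(w(s,a,b,.034),C0,A0) for a,b in zip(u,v)],np.float32)*1000
    (c,sz,ang)=cv2.minAreaRect(P); B=cv2.boxPoints((c,sz,ang))
    e=B[np.argsort(np.linalg.norm(B-B[0],axis=1))]; e1=(e[0]+e[1])/2; e2=(e[2]+e[3])/2
    if e1[1]<e2[1]: e1,e2=e2,e1
    print('cassette mm: centre',np.round(c),'size',np.round(sz),'L',np.round(e1),'R',np.round(e2),'theta %.1f'%np.degrees(np.arctan2(e2[0]-e1[0],e1[1]-e2[1])))
E
python3 - <<'E'
from h import *
go(-.175,-.20,.10,94.3); track()
E
```

```text
t 1.10 pos [ 0.4403 -0.2459  0.1752] dock [-0.2498 -0.2834] yaw_dock 12.7 tilt [-0. -0.] F [ 0.8 -0.6 -0.6] op 0.12 q [ 0.47  0.66 -0.09  2.01  0.12  0.48 -1.01]
shift cm [ 9.13 -6.5   7.52] turn z -81.6
cassette mm: centre [ 31. 770.] size [329.  50.] L [195. 784.] R [-133.  755.] theta -85.0
```

```bash
sed -i 's/    m\[:, 400:\]=0/    m[:,420:]=0; m[:,:130]=0; m[:100]=0; m[300:]=0/' h.py
python3 - <<'E'
from h import *
go(-.175,-.20,.10,-85.7); track()
E
```

```text
t 1.15 pos [ 0.4464 -0.2368  0.1743] dock [-0.2433 -0.2745] yaw_dock 13.4 tilt [0.004 0.006] F [ 4.5  5.  -0.8] op 0.07 q [ 0.46  0.66 -0.1   2.01  0.11  0.48 -1.01]
shift cm [ 8.33 -5.62  7.51] turn z 99.1
cassette mm: centre [-190.  -35.] size [ 36. 216.] L [-198.   72.] R [-181. -143.] theta 4.5
```

{"fn": "step_arm", "kwargs": {
  "steps": [
    [4,-3,2,0,0,0,1],
    [5,-3.5,2,0,0,0,1],
    [0,0,0,0,0,10,1],
    [0,0,0,0,0,10,1],
    [0,0,0,0,0,10,1],
    [0,0,0,0,0,10,1],
    [0,0,0,0,0,10,1],
    [0,0,0,0,0,10,1]
  ]
}}

```text
clock: 2.2
tool_pos: [0.508, -0.1628, 0.1361]
eef_rot: [0.923, -0.385, -0.0, 0.0]
contact_force: [0.7, -0.2, -0.5]
opening: 0.005
finger_force: 0.0
```

{"fn": "step_arm", "kwargs": {
  "steps": [
    [0,0,0,0,0,10,1],
    [0,0,0,0,0,10,1],
    [0,0,0,0,0,10,1],
    [0,0,0,0,0,8.4,1],
    [0,0,0,0,0,0,1]
  ]
}}

```text
clock: 2.82
tool_pos: [0.508, -0.1626, 0.136]
eef_rot: [0.747, -0.664, -0.0, 0.0]
contact_force: [-0.0, 0.5, 0.7]
opening: 0.006
finger_force: 0.0
```

```bash
python3 - <<'E'
from h import *
go(-.178,-.18,.033,-85.7); track()
E
```

```text
t 2.83 pos [ 0.508  -0.1626  0.136 ] dock [-0.1786 -0.203 ] yaw_dock -85.7 tilt [-0.001 -0.   ] F [-0.   0.5  0.7] op 0.01 q [ 0.    0.79  0.38  1.96 -0.58  0.49 -2.22]
shift cm [-2.29 -0.24 10.3 ] turn z 0.0Traceback (most recent call last):
  File "<stdin>", line 2, in <module>
  File "h.py", line 24, in track
    i=1+np.argmax(stt[1:,4]); v,u=np.nonzero((l==i)&(m>0))
        ~~~~~~~~~^^^^^^^^^^^
    return _wrapfunc(a, 'argmax', axis=axis, out=out, **kwds)
    return bound(*args, **kwds)
ValueError: attempt to get argmax of an empty sequence
```

{"fn": "step_arm", "kwargs": {
  "steps": [
    [0,0,0,0,0,-10,1],
    [0,0,0,0,0,-10,1],
    [0,0,0,0,0,-10,1],
    [0,0,0,0,0,-10,1],
    [0,0,0,0,0,-10,1],
    [0,0,0,0,0,-10,1],
    [0,0,0,0,0,-10,1],
    [0,0,0,0,0,-10,1]
  ]
}}

```text
clock: 3.88
tool_pos: [0.5083, -0.1628, 0.1364]
eef_rot: [1.0, -0.025, 0.0, 0.0]
contact_force: [0.2, -0.8, -1.0]
opening: 0.006
finger_force: 0.0
```

{"fn": "step_arm", "kwargs": {
  "steps": [
    [0,0,0,0,0,-10,1],
    [0,0,0,0,0,-10,1],
    [0,0,0,0,0,-10,1],
    [0,0,0,0,0,-10,1],
    [0,0,0,0,0,-10,1],
    [0,0,0,0,0,-10,1],
    [0,0,0,0,0,-10,1],
    [0,0,0,0,0,-10,1]
  ]
}}

```text
clock: 4.88
tool_pos: [0.5083, -0.163, 0.1364]
eef_rot: [0.782, 0.623, 0.0, 0.0]
contact_force: [0.3, -0.3, -1.1]
opening: 0.005
finger_force: 0.0
```

{"fn": "step_arm", "kwargs": {
  "steps": [
    [0,0,0,0,0,-10,1],
    [0,0,0,0,0,-10,1],
    [0,0,3,0,0,0,1],
    [0,0,3,0,0,0,1],
    [0,0,2,0,0,0,1],
    [0,0,0,0,0,0,1]
  ]
}}

```text
clock: 5.62
tool_pos: [0.5075, -0.1626, 0.0552]
eef_rot: [0.664, 0.748, -0.001, -0.001]
contact_force: [0.4, -0.4, -0.0]
opening: 0.005
finger_force: 0.0
```

```bash
python3 - <<'E'
from h import *
go(-.178,-.18,.033,94.3); snap('side','s1')
E
```

```text
t 5.62 pos [ 0.5075 -0.1626  0.0552] dock [-0.1792 -0.2029] yaw_dock 94.4 tilt [-0.002  0.   ] F [ 0.4 -0.4 -0. ] op 0.00 q [ 0.4   0.91 -0.29  1.97  0.69  0.37 -0.33]
shift cm [2.28 0.3  2.22] turn z 0.1
```

View pics/s1.png

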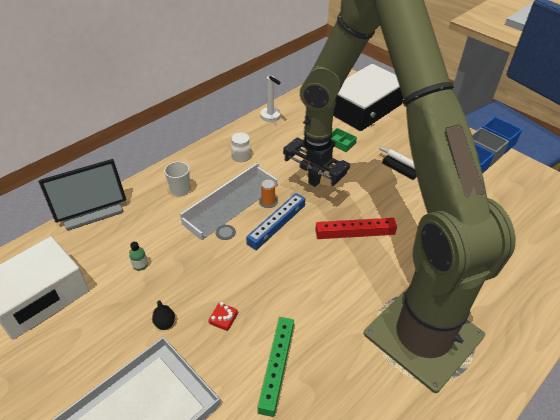

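{"fn": "step_arm", "kwargs": {
  "steps": [
    [1,0.3,1.1,0,0,0,1],
    [1.3,0,1.1,0,0,0,1],
    [1,0,0,0,0,0,1],
    [1,0,0,0,0,0,1],
    [0.7,0,0,0,0,0,1],
    [0.7,0,0,0,0,0,1],
    [0.7,0,0,0,0,0,1],
    [0.7,0,0,0,0,0,1]
  ]
}}

```text
clock: 6.68
tool_pos: [0.5034, -0.0932, 0.0347]
eef_rot: [0.666, 0.746, -0.001, 0.001]
contact_force: [0.8, -4.6, 3.8]
opening: 0.006
finger_force: 2.7
```

```bash
python3 - <<'E'
from h import *
pose(); track(); track('side','sd')
E
```

```text
t 6.67 pos [ 0.5034 -0.0932  0.0347] dock [-0.1804 -0.1335] yaw_dock 94.1 tilt [ 0.001 -0.003] F [ 0.8 -4.6  3.8] op 0.01 q [ 0.2   0.93 -0.18  2.04  0.7   0.23 -0.48]
cassette mm: centre [-191.   -8.] size [ 36. 203.] L [-199.   93.] R [-184. -110.] theta 4.2
cassette mm: centre [-201.   -4.] size [ 50. 236.] L [-210.  113.] R [-192. -122.] theta 4.2
```

{"fn": "step_arm", "kwargs": {
  "steps": [
    [1.1,0,0,0,0,0,1],
    [1.2,0,0,0,0,0,1],
    [1.2,0,0,0,0,0,1],
    [1.2,0,0,0,0,0,1],
    [1.2,0,0,0,0,0,1],
    [1.2,0,0,0,0,0,1],
    [1.2,0,0,0,0,0,1],
    [0.8,0,0,0,0,0,1]
  ]
}}

```text
clock: 7.78
tool_pos: [0.4924, -0.0023, 0.0345]
eef_rot: [0.665, 0.746, -0.001, 0.001]
contact_force: [0.2, -6.3, 5.6]
opening: 0.006
finger_force: 3.1
```

```bash
python3 - <<'E'
from h import *
pose(); track(); track('side','sd')
E
```

```text
t 7.78 pos [ 0.4924 -0.0023  0.0345] dock [-0.1875 -0.0422] yaw_dock 94.2 tilt [-0.    -0.002] F [ 0.2 -6.3  5.6] op 0.01 q [-0.02  0.92 -0.12  2.1   0.65  0.16 -0.62]
cassette mm: centre [-200.  113.] size [ 36. 143.] L [-206.  184.] R [-195.   41.] theta 4.2
cassette mm: centre [-208.   86.] size [ 50. 234.] L [-217.  202.] R [-199.  -31.] theta 4.3
```

{"fn": "step_arm", "kwargs": {
  "steps": [
    [-2,0,0,0,0,0,1],
    [-0.5,3,-3,0,0,10,1],
    [0,3,-3,0,0,10,1],
    [0,0,0,0,0,10,1],
    [0,0,0,0,0,10,1],
    [0,0,0,0,0,10,1],
    [0,0,0,0,0,10,1],
    [0,0,0,0,0,10,1]
  ]
}}

```text
clock: 8.88
tool_pos: [0.5549, -0.023, 0.0937]
eef_rot: [0.974, 0.228, 0.0, -0.001]
contact_force: [0.2, -0.1, 0.6]
opening: 0.007
finger_force: 0.0
```

{"fn": "step_arm", "kwargs": {
  "steps": [
    [0,0,0,0,0,10,1],
    [0,0,0,0,0,10,1],
    [0,0,0,0,0,0,1]
  ]
}}

```text
clock: 9.25
tool_pos: [0.5549, -0.0232, 0.0938]
eef_rot: [0.998, 0.06, -0.0, -0.0]
contact_force: [0.1, -0.3, -0.4]
opening: 0.007
finger_force: 0.0
```

```bash
python3 - <<'E'
from h import *
go(-.24,-.012,.033,4.2); track()
E
```

```text
t 9.25 pos [ 0.5549 -0.0232  0.0938] dock [-0.126  -0.0657] yaw_dock 4.4 tilt [-0.001  0.001] F [ 0.1 -0.3 -0.4] op 0.01 q [-0.05  0.84  0.02  1.9  -0.04  0.39 -1.46]
shift cm [-10.95  -6.23   6.09] turn z 0.2
cassette mm: centre [-203.  141.] size [36. 90.] L [-206.  186.] R [-199.   96.] theta 4.6
```

I moved along y in the wrong direction and ended up above the post, but with no contact. I'll lift before going back.

{"fn": "step_arm", "kwargs": {
  "steps": [
    [0,0,-2,0,0,0,1],
    [-3.7,-2.2,0,0,0,0,1],
    [-3.7,-2,0,0,0,0,1],
    [-3.6,-2,0,0,0,0,1],
    [0,0,4,0,0,0,1],
    [0,0,4,0,0,0,1],
    [0,0,0,0,0,0,1]
  ]
}}

```text
clock: 10.18
tool_pos: [0.448, 0.0255, 0.0401]
eef_rot: [0.998, 0.059, -0.009, -0.001]
contact_force: [0.3, 0.1, -0.6]
opening: 0.006
finger_force: 0.0
```

```bash
python3 - <<'E'
from h import *
go(-.2185,-.014,.033,4.2); track('side','sd')
E
```

```text
t 10.18 pos [0.448  0.0255 0.0401] dock [-0.2307 -0.0125] yaw_dock 4.4 tilt [-0.019 -0.   ] F [ 0.3  0.1 -0.6] op 0.01 q [-0.16  0.91 -0.    2.21 -0.07  0.04 -1.54]
shift cm [1.22 0.25 0.68] turn z 0.2
cassette mm: centre [-210.  120.] size [ 50. 164.] L [-217.  202.] R [-204.   39.] theta 4.3
```

{"fn": "step_arm", "kwargs": {
  "steps": [
    [0,0,0.6,0,0,0,1],
    [1.1,0.1,0,0,0,0,1],
    [0.9,0.2,0,0,0,-4,1],
    [0.9,0.2,0,0,0,-4,1],
    [0.9,0.2,0,0,0,-4,1],
    [0.9,0.2,0,0,0,-4,1],
    [0,0,0,0,0,0,1]
  ]
}}

```text
clock: 11.1
tool_pos: [0.4994, 0.0258, 0.036]
eef_rot: [0.98, 0.197, -0.008, -0.001]
contact_force: [0.2, -0.5, 0.1]
opening: 0.009
finger_force: 0.0
```

```bash
python3 - <<'E'
from h import *
pose(); track(f='t2'); track('side','sd')
E
```

```text
t 11.10 pos [0.4994 0.0258 0.036 ] dock [-0.1794 -0.0144] yaw_dock 20.3 tilt [-0.017 -0.   ] F [ 0.2 -0.5  0.1] op 0.01 q [-0.13  0.92 -0.02  2.06  0.08  0.17 -1.4 ]
cassette mm: centre [-217.  161.] size [37. 42.] L [-225.  180.] R [-208.  141.] theta 24.1
cassette mm: centre [-206.  117.] size [ 44. 175.] L [-238.  199.] R [-175.   35.] theta 20.9
```

{"fn": "step_arm", "kwargs": {
  "steps": [
    [0.9,0.2,0,0,0,-4,1],
    [0.9,0.2,0,0,0,-4,1],
    [0.9,0.2,0,0,0,-4,1],
    [0.9,0.2,0,0,0,-4,1],
    [0,0,0,0,0,0,1],
    [-2,0,0,0,0,0,1],
    [0,0,-4,0,0,0,1],
    [0,0,-4,0,0,0,1]
  ]
}}

```text
clock: 12.2
tool_pos: [0.5188, 0.0233, 0.1162]
eef_rot: [0.944, 0.331, -0.01, -0.003]
contact_force: [1.5, 0.2, 0.7]
opening: 0.005
finger_force: 0.0
```

{"fn": "step_arm", "kwargs": {
  "steps": [
    [-5,-1,-2,0,0,0,1],
    [-5,1,0,0,0,0,1],
    [0,0,0,0,0,0,1]
  ]
}}

```text
clock: 12.58
tool_pos: [0.4382, -0.0423, 0.1377]
eef_rot: [0.944, 0.329, -0.011, -0.002]
contact_force: [1.3, -0.0, -0.2]
opening: 0.006
finger_force: 0.0
```

```bash
python3 - <<'E'
from h import *
pose(); track(f='t3'); track('side','s3')
i=np.hstack([cv2.imread('pics/t3.png')[120:320,120:380],cv2.imread('pics/s3.png')[130:330,120:380]]); cv2.imwrite('pics/v3.png',cv2.resize(i,None,fx=1.5,fy=1.5))
E
```

```text
t 12.57 pos [ 0.4382 -0.0423  0.1377] dock [-0.2434 -0.0799] yaw_dock 36.0 tilt [-0.023 -0.003] F [ 1.3 -0.  -0.2] op 0.01 q [ 0.05  0.69 -0.1   2.2   0.24  0.29 -1.16]
cassette mm: centre [-175.   82.] size [ 36. 215.] L [-239.  168.] R [-110.   -5.] theta 36.7
cassette mm: centre [-185.   92.] size [ 38. 239.] L [-257.  188.] R [-113.   -4.] theta 36.8
```

View pics/v3.png

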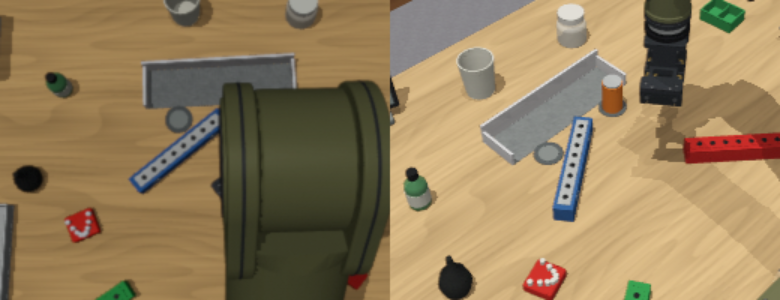

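```bash
python3 - <<'E'
from h import *
s=load('top0'); print('blower top',w(s,139,238,.07), 'bottle',w(s,157,172,.085))
u=np.array([np.sin(np.radians(36.7)),-np.cos(np.radians(36.7))]); L=np.array([-.236,.170])
p=L-.035*u; print('pre dock',p,'world',d2w(*p)); go(*p,.09,126.7)
E
```

```text
blower top [0.44550334 0.39630554 0.07      ] bottle [0.63112701 0.35079254 0.085     ]
pre dock [-0.25691688  0.19806215] world [0.4130472  0.23481784]
t 12.68 pos [ 0.442  -0.0391  0.1374] dock [-0.2394 -0.0768] yaw_dock 36.2 tilt [-0.018 -0.001] F [ 1.6  1.5 -0.5] op 0.01 q [ 0.05  0.69 -0.11  2.19  0.24  0.29 -1.16]
shift cm [ 14.9  -23.16   4.77] turn z -90.5
```

{"fn": "step_arm", "kwargs": {
  "steps": [
    [3,-4.6,0,0,0,0,1],
    [3,-4.6,0,0,0,0,1],
    [3,-4.6,0,0,0,0,1],
    [3,-4.6,0,0,0,0,1],
    [3,-4.6,0,0,0,0,1],
    [0,0,0,0,0,-10,1],
    [0,0,0,0,0,-10,1],
    [0,0,0,0,0,-10,1]
  ]
}}

```text
clock: 13.68
tool_pos: [0.4149, 0.2367, 0.1372]
eef_rot: [0.823, 0.567, -0.008, -0.006]
contact_force: [0.3, 0.1, 0.1]
opening: 0.006
finger_force: 0.0
```

{"fn": "step_arm", "kwargs": {
  "steps": [
    [0,0,0,0,0,-10,1],
    [0,0,0,0,0,-10,1],
    [0,0,0,0,0,-10,1],
    [0,0,0,0,0,-10,1],
    [0,0,0,0,0,-10,1],
    [0,0,0,0,0,-10,1],
    [0,0,3,0,0,0,1],
    [0,0,0,0,0,0,1]
  ]
}}

```text
clock: 14.68
tool_pos: [0.4135, 0.2352, 0.1062]
eef_rot: [0.432, 0.902, -0.006, -0.01]
contact_force: [0.6, 0.3, -1.0]
opening: 0.004
finger_force: 0.0
```

```bash
python3 - <<'E'
from h import *
go(-.257,.198,.034,126.7); track(); track('side','sd')
E
```

```text
t 14.68 pos [0.4135 0.2352 0.1062] dock [-0.2565  0.1984] yaw_dock 126.3 tilt [-0.022 -0.002] F [ 0.6  0.3 -1. ] op 0.00 q [-0.38  0.79 -0.36  2.1   0.7   0.38 -0.64]
shift cm [-0.09  0.07  7.22] turn z -0.4
cassette mm: centre [-165.   68.] size [ 36. 183.] L [-219.  142.] R [-110.   -5.] theta 36.5
cassette mm: centre [-185.   92.] size [ 38. 239.] L [-258.  187.] R [-112.   -3.] theta 37.4
```

{"fn": "step_arm", "kwargs": {
  "steps": [
    [0,0,4,0,0,0,1],
    [0,0,3.1,0,0,0,1],
    [-1.2,0,0,0,0,0,1],
    [-1,0,0,0,0,0,1],
    [-1,0.05,0,0,0,0,1],
    [-1,0.05,0,0,0,0,1],
    [-1,0.05,0,0,0,0,1],
    [-1,0.05,0,0,0,0,1]
  ]
}}

```text
clock: 15.78
tool_pos: [0.4527, 0.1891, 0.0371]
eef_rot: [0.432, 0.902, -0.002, -0.01]
contact_force: [-4.6, 5.7, 6.2]
opening: 0.002
finger_force: 3.7
```

```bash
python3 - <<'E'
from h import *
pose(); track(); track('side','sd')
E
```

```text
t 15.78 pos [0.4527 0.1891 0.0371] dock [-0.2192  0.1507] yaw_dock 126.3 tilt [-0.02   0.004] F [-4.6  5.7  6.2] op 0.00 q [-0.33  0.93 -0.25  2.08  0.84  0.24 -0.64]
cassette mm: centre [-139.   38.] size [ 38. 185.] L [-194.  112.] R [-85. -37.] theta 36.4
cassette mm: centre [-131.   -2.] size [ 28. 121.] L [-180.   34.] R [-83. -39.] theta 52.6
```

{"fn": "step_arm", "kwargs": {
  "steps": [
    [-1,0.1,0,0,0,0,1],
    [-1,0.1,0,0,0,0,1],
    [-1,0.1,0,0,0,0,1],
    [-1,0.1,0,0,0,0,1],
    [-1,0.1,0,0,0,0,1]
  ]
}}

```text
clock: 16.5
tool_pos: [0.4873, 0.1527, 0.036]
eef_rot: [0.432, 0.902, -0.003, -0.01]
contact_force: [-5.0, 6.1, 7.5]
opening: 0.006
finger_force: 3.9
```

```bash
python3 - <<'E'
from h import *
pose(); track(f='t4'); track('side','s4')
i=np.hstack([cv2.imread('pics/t4.png')[130:260,180:380],cv2.imread('pics/s4.png')[130:260,150:350]]); cv2.imwrite('pics/v4.png',cv2.resize(i,None,fx=2,fy=2))
E
```

```text
t 16.50 pos [0.4873 0.1527 0.036 ] dock [-0.1862  0.1129] yaw_dock 126.3 tilt [-0.021  0.002] F [-5.   6.1  7.5] op 0.01 q [-0.2   0.94 -0.31  2.02  0.84  0.33 -0.52]
cassette mm: centre [-75. -42.] size [38. 81.] L [-99. -10.] R [-52. -75.] theta 35.7
cassette mm: centre [-96. -42.] size [ 26. 115.] L [-142.   -7.] R [-51. -77.] theta 52.3
```

View pics/v4.png

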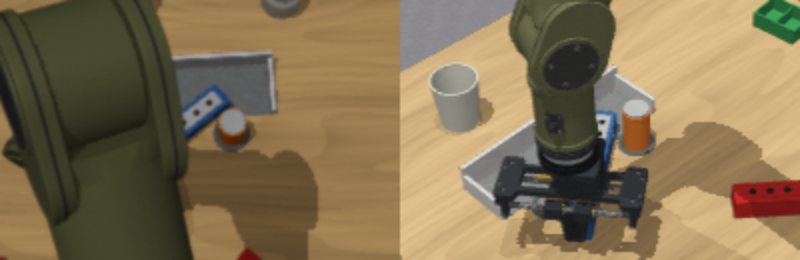

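{"fn": "step_arm", "kwargs": {
  "steps": [
    [-1,0.05,0,0,0,0,1],
    [-1,0.05,0,0,0,0,1],
    [-0.8,0.05,0,0,0,0,1],
    [-0.5,0,0,0,0,0,1],
    [0,0,0,0,0,0,1]
  ]
}}

```text
clock: 17.23
tool_pos: [0.5096, 0.1268, 0.0351]
eef_rot: [0.433, 0.901, -0.004, -0.009]
contact_force: [-2.6, 3.7, 3.6]
opening: 0.007
finger_force: 2.3
```

```bash
python3 - <<'E'
from h import *
pose(); track()
E
```

```text
t 17.23 pos [0.5096 0.1268 0.0351] dock [-0.1649  0.0861] yaw_dock 126.3 tilt [-0.02  0.  ] F [-2.6  3.7  3.6] op 0.01 q [-0.12  0.95 -0.35  1.97  0.83  0.38 -0.45]
cassette mm: centre [ -41. -103.] size [ 9. 25.] L [ -53. -102.] R [ -28. -104.] theta 86.6
```

{"fn": "step_arm", "kwargs": {
  "steps": [
    [2,0,0,0,0,0,1],
    [0,0,-4,0,0,0,1],
    [0,0,-4,0,0,10,1],
    [0,0,0,0,0,10,1],
    [0,0,0,0,0,10,1],
    [0,0,0,0,0,10,1],
    [0,0,0,0,0,10,1],
    [0,0,0,0,0,10,1]
  ]
}}

```text
clock: 18.27
tool_pos: [0.4992, 0.1401, 0.1148]
eef_rot: [0.828, 0.561, -0.01, -0.004]
contact_force: [0.2, -0.3, -0.0]
opening: 0.004
finger_force: 0.0
```

{"fn": "step_arm", "kwargs": {
  "steps": [
    [0,0,0,0,0,10,1],
    [0,0,0,0,0,10,1],
    [0,0,0,0,0,10,1],
    [0,0,0,0,0,0,1]
  ]
}}

```text
clock: 18.77
tool_pos: [0.4991, 0.1406, 0.1148]
eef_rot: [0.943, 0.331, -0.01, -0.002]
contact_force: [-0.8, 0.4, -0.8]
opening: 0.003
finger_force: 0.0
```

```bash
python3 - <<'E'
from h import *
go(-.164,-.016,.036,36); track(); track('side','sd')
E
```

```text
t 18.77 pos [0.4991 0.1406 0.1148] dock [-0.1748  0.1003] yaw_dock 36.3 tilt [-0.02  -0.003] F [-0.8  0.4 -0.8] op 0.00 q [-0.31  0.78 -0.09  1.98  0.15  0.4  -1.41]
shift cm [-5.87 10.09  7.89] turn z 0.3
cassette mm: centre [-95. -13.] size [ 38. 218.] L [-159.   74.] R [ -30. -101.] theta 36.5
cassette mm: centre [-106.   -3.] size [ 38. 244.] L [-178.   96.] R [ -35. -102.] theta 35.9
```

{"fn": "step_arm", "kwargs": {
  "steps": [
    [-3,5,0,0,0,0,1],
    [-3,5,0,0,0,0,1],
    [0,0,4,0,0,0,1],
    [0,0,3.8,0,0,0,1],
    [0.7,0,0,0,0,0,1],
    [0.7,0,0,0,0,0,1],
    [0.7,0,0,0,0,0,1]
  ]
}}

```text
clock: 19.75
tool_pos: [0.5309, 0.0401, 0.0378]
eef_rot: [0.943, 0.331, -0.008, -0.003]
contact_force: [-0.2, 0.2, 0.1]
opening: 0.007
finger_force: 0.0
```

```bash
python3 - <<'E'
from h import *
go(-.1424,.0002,.035,36); track('side','sd')
E
```

```text
t 19.75 pos [0.5309 0.0401 0.0378] dock [-0.1473 -0.0014] yaw_dock 36.3 tilt [-0.017 -0.001] F [-0.2  0.2  0.1] op 0.01 q [-0.11  0.93 -0.08  1.96  0.23  0.27 -1.28]
shift cm [0.49 0.16 0.27] turn z 0.3
cassette mm: centre [-156.   67.] size [40. 73.] L [-177.   96.] R [-134.   37.] theta 36.3
```

{"fn": "step_arm", "kwargs": {
  "steps": [
    [0.5,0,0.1,0,0,0,1],
    [1.0,-0.2,0,0,0,4,1],
    [1.0,-0.2,0,0,0,4,1],
    [1.0,-0.2,0,0,0,4,1],
    [1.0,-0.2,0,0,0,4,1],
    [1.0,-0.2,0,0,0,4,1],
    [0,0,0,0,0,0,1]
  ]
}}

```text
clock: 20.68
tool_pos: [0.5704, 0.0767, 0.0347]
eef_rot: [0.987, 0.163, -0.011, -0.001]
contact_force: [-1.9, 0.6, 1.0]
opening: 0.005
finger_force: 0.6
```

```bash
python3 - <<'E'
from h import *
pose(); track(f='t5'); track('side','s5')
i=np.hstack([cv2.imread('pics/t5.png')[130:260,180:380],cv2.imread('pics/s5.png')[130:260,150:350]]); cv2.imwrite('pics/v5.png',cv2.resize(i,None,fx=2,fy=2))
E
```

```text
t 20.68 pos [0.5704 0.0767 0.0347] dock [-0.1063  0.0335] yaw_dock 16.3 tilt [-0.021 -0.001] F [-1.9  0.6  1. ] op 0.01 q [-0.2   0.96 -0.03  1.83  0.05  0.37 -1.5 ]
cassette mm: centre [-36. -77.] size [37. 47.] L [-43. -55.] R [ -28. -100.] theta 18.2
cassette mm: centre [-111.  106.] size [48. 48.] L [-88. 113.] R [-133.   98.] theta -71.4
```

View pics/v5.png

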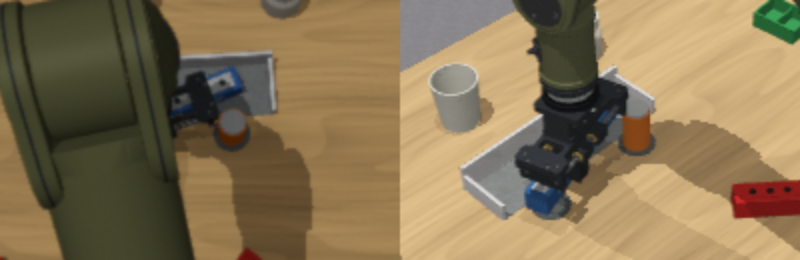

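The cassette's right end is behind the post, inside the dock, and its angle is about 17°. I'll continue the same sweep.

{"fn": "step_arm", "kwargs": {
  "steps": [
    [1.0,-0.2,0,0,0,4,1],
    [1.0,-0.2,0,0,0,4,1],
    [1.0,-0.2,0,0,0,4,1],
    [1.0,-0.2,0,0,0,4,1],
    [0,0,0,0,0,0,1]
  ]
}}

```text
clock: 21.4
tool_pos: [0.6081, 0.0932, 0.0336]
eef_rot: [1.0, 0.024, -0.01, 0.0]
contact_force: [-0.8, 0.6, -0.5]
opening: 0.005
finger_force: 0.5
```

```bash
python3 - <<'E'
from h import *
pose(); track(f='t6')
E
```

```text
t 21.40 pos [0.6081 0.0932 0.0336] dock [-0.068   0.0484] yaw_dock 0.3 tilt [-0.02  -0.001] F [-0.8  0.6 -0.5] op 0.01 q [-0.24  0.99  0.04  1.71 -0.08  0.46 -1.68]
cassette mm: centre [-27. -73.] size [37. 53.] L [-29. -47.] R [ -25. -100.] theta 4.8
```

{"fn": "step_arm", "kwargs": {
  "steps": [
    [0.5,0,0,0,0,0,1],
    [0.5,0,0,0,0,0,1],
    [0.5,0,0,0,0,0,1],
    [0,0,0,0,0,0,1]
  ]
}}

```text
clock: 21.95
tool_pos: [0.6227, 0.0938, 0.0333]
eef_rot: [1.0, 0.024, -0.011, 0.0]
contact_force: [-3.5, 1.2, 2.9]
opening: 0.001
finger_force: 1.5
```

```bash
python3 - <<'E'
from h import *
pose(); track(f='t6')
E
```

```text
t 21.95 pos [0.6227 0.0938 0.0333] dock [-0.0533  0.0484] yaw_dock 0.3 tilt [-0.021 -0.001] F [-3.5  1.2  2.9] op 0.00 q [-0.24  1.01  0.04  1.66 -0.07  0.5  -1.68]
cassette mm: centre [-23. -73.] size [53. 37.] L [-22. -46.] R [ -25. -100.] theta -3.1
```

{"fn": "step_arm", "kwargs": {
  "steps": [
    [-1.4,0,-0.3,0,0,0,1],
    [0,4,0,0,0,0,1],
    [0,4.5,0,0,0,0,1],
    [0.6,0,0,0,0,0,1],
    [0.6,0,0,0,0,0,1],
    [0.5,0,0,0,0,0,1],
    [0,0,0,0,0,0,1]
  ]
}}

```text
clock: 22.88
tool_pos: [0.6292, 0.0103, 0.0361]
eef_rot: [1.0, 0.024, -0.011, 0.0]
contact_force: [-2.9, -0.3, 2.3]
opening: 0.007
finger_force: 1.8
```

```bash
python3 - <<'E'
from h import *
pose(); track(f='t6')
E
```

```text
t 22.88 pos [0.6292 0.0103 0.0361] dock [-0.0504 -0.0352] yaw_dock 0.4 tilt [-0.022 -0.001] F [-2.9 -0.3  2.3] op 0.01 q [-0.1   1.    0.02  1.66 -0.04  0.5  -1.58]
cassette mm: centre [-20. -95.] size [ 9. 22.] L [-31. -95.] R [ -9. -96.] theta 86.6
```

Gentle small pushes from here: right side first, then left.

{"fn": "step_arm", "kwargs": {
  "steps": [
    [0.3,0,0,0,0,0,1],
    [0.2,0,0,0,0,0,1],
    [0,0,0,0,0,0,1]
  ]
}}

```text
clock: 23.3
tool_pos: [0.6305, 0.0102, 0.036]
eef_rot: [1.0, 0.024, -0.015, -0.0]
contact_force: [-11.6, 0.6, 9.7]
opening: 0.01
finger_force: 5.7
```

{"fn": "step_arm", "kwargs": {
  "steps": [
    [-1.2,0,0,0,0,0,1],
    [0,-4,0,0,0,0,1],
    [0,-5,0,0,0,0,1],
    [0.6,0,0,0,0,0,1],
    [0.4,0,0,0,0,0,1],
    [0.3,0,0,0,0,0,1],
    [0.2,0,0,0,0,0,1],
    [0,0,0,0,0,0,1]
  ]
}}

```text
clock: 24.3
tool_pos: [0.6282, 0.0992, 0.0356]
eef_rot: [1.0, 0.023, -0.016, -0.0]
contact_force: [-11.9, 4.7, 8.6]
opening: 0.01
finger_force: 6.3
```

```bash
python3 - <<'E'
from h import *
pose()
E
```

```text
t 24.30 pos [0.6282 0.0992 0.0356] dock [-0.0476  0.0536] yaw_dock 0.2 tilt [-0.033 -0.   ] F [-11.9   4.7   8.6] op 0.01 q [-0.25  1.01  0.04  1.63 -0.08  0.54 -1.68]
```

{"fn": "step_arm", "kwargs": {
  "steps": [
    [-1.5,0,0,0,0,0,1],
    [-2,0,-1,0,0,0,1],
    [0,0,-5,0,0,0,1],
    [-5,0,-5,0,0,0,1],
    [-5,0,0,0,0,0,1],
    [-5,5,0,0,0,0,1],
    [0,5,0,0,0,0,1],
    [0,5,0,0,0,0,1]
  ]
}}

```text
clock: 25.3
tool_pos: [0.47, -0.0563, 0.1443]
eef_rot: [1.0, 0.022, -0.009, 0.001]
contact_force: [1.1, 0.4, 0.1]
opening: 0.002
finger_force: 0.0
```

{"fn": "step_arm", "kwargs": {
  "steps": [
    [0,5,0,0,0,0,1],
    [0,5,0,0,0,0,1],
    [0,5,0,0,0,0,1],
    [0,5,0,0,0,0,1],
    [0,0,0,0,0,0,1]
  ]
}}

```text
clock: 25.92
tool_pos: [0.4775, -0.2609, 0.1441]
eef_rot: [1.0, 0.017, -0.009, 0.003]
contact_force: [-0.7, 0.1, 0.6]
opening: 0.004
finger_force: 0.0
```

```bash
python3 - <<'E'
from h import *
pose(); track(f='t7'); track('side','s7')
i=np.hstack([cv2.imread('pics/t7.png')[130:230,190:340],cv2.imread('pics/s7.png')[150:250,150:300]]); cv2.imwrite('pics/v7.png',cv2.resize(i,(800,267)[::1],interpolation=cv2.INTER_CUBIC))
E
```

```text
t 25.93 pos [ 0.4775 -0.2609  0.1441] dock [-0.2132 -0.2999] yaw_dock -0.4 tilt [-0.018 -0.007] F [-0.7  0.1  0.6] op 0.00 q [ 0.44  0.75 -0.05  1.9   0.09  0.5  -1.22]
cassette mm: centre [-22.   7.] size [ 43. 219.] L [-23. 117.] R [ -22. -102.] theta 0.2
cassette mm: centre [-33.  17.] size [ 58. 234.] L [-33. 134.] R [ -33. -100.] theta 0.0
```

View pics/v7.png

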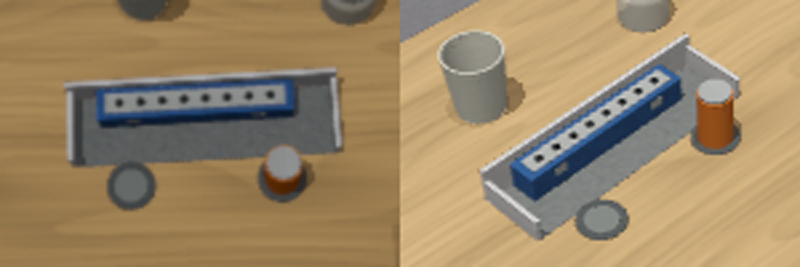

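Both views show the cassette inside the dock, parallel to the back wall. Its far edge is about 1 mm from the wall at both ends, and its centre is at dock y = 7 mm. The arm is clear and nothing else has moved.

```bash
python3 -c "
from plant import r
print(r.finish_job())"
```

```text
the job is handed in; nothing more can be done
None
```

I slid the blue cassette past the post into the dock and handed the job in at about 26 s. It lies flush on the back wall, about 1 mm off by camera, and every force reading I took while pushing was under 20 N; no verdict came back.

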